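# Present a glass vase to the grinding wheel

### The job

First take the dressing stone off the rests above the grinding wheel and lay it flat on the cork mat, without letting it fall. Then pick up the rectangular glass vase, carry it over the splash screen to the wheel and finish still holding it in the gripper, upright and motionless, its foot hovering about a centimetre above the top of the wheel's rim, centred over it and with its long side in line with the wheel. The vase must not touch the screen or any part of the wheel station, and everything else on the bench stays where it is.

Things in the scene. Friction and masses are not known exactly. Their poses are not given: they have to be found in the camera images.
- stone_center (a point): dressing stone: grey abrasive bar 160 x 30 x 30 mm, 0.2 to 0.4 kg, at first lying loose and level across the two steel rest bars above the wheel. Point at its centre, half-way up; x along its length.
- stone: the same dressing stone; origin at the centre of its underside, x along its length, z up.
- crown (a point): top of the rim (crown) of the upright grinding wheel, mid-width, 190 mm above the bench. z up; x along the axle (horizontal), y along the wheel's plane (horizontal). The wheel does not turn. It is 180 mm in diameter and 30 mm wide. Two steel rest bars, 12 mm square and 130 mm long, run along y at x = -62 and +62 mm, their tops 8 mm above this point; between them only the wheel.
- station: the wheel station, fixed to the bench: the wheel in a steel trough 150 (x) x 220 (y) x 70 mm, two wooden bearing blocks 120 mm high at x = -92 and +92 mm, grey motor on the +x side out to x = 197 mm and 145 mm high. Origin on the bench straight below the crown, axes as for the crown.
- mat_top (a point): middle of the upper face of the flat cork mat, 240 (x) x 140 (y) x 6 mm, fixed on the bench on the robot's left.
- vase_center (a point): rectangular clear-glass vase, open at the top, 42 (x) x 76 (y) x 75 mm high, 0.24 to 0.38 kg, walls 6 mm, base 12 mm; standing upright on the bench on the robot's right. Point at its centre, half-way up (37.5 mm above its foot); y along its long side, x across its narrow side, z up.
- vase: the same vase; origin at the centre of the underside of its foot, axes as above.
- screen: splash screen, fixed: an upright grey panel 260 (x) x 10 (y) x 130 mm high, between the vase and the wheel station. Origin at the middle of its lower edge, x along it.
- tumbler: round clear-glass tumbler, 66 mm wide, 75 mm high, loose, in the same row as the vase; origin at its underside.
- spray: spray can, 56 mm in diameter, 170 mm high, loose; origin at its underside.
- bowl: white bowl, 120 mm wide, 45 mm high, loose; origin at its underside.
- felt: grey felt polishing disc with a small hole, 110 mm in diameter, 30 mm thick, lying loose; origin at its underside.
- jar: jar with black lid, 60 mm in diameter, 70 mm high, loose; origin at its underside.
- brush: hand brush lying loose on the bench.
- wrench: steel wrench lying loose on the bench near the robot.
Not all that is in view belongs to the job. Leave any purple look-alike of the vase alone. Of the things shaped like the stone, the concrete one is meant.

How it is judged:
By the outcome, as a careful person would: the job done as asked, in the order asked, and still so for the second after the job is handed in, while the arm keeps its last pose, push and grip.
It also fails if it takes over 61 s, if anything falls off the work surface, if the arm or the gripper's body presses on something with over 40 N, if the wrist force passes 120 N, or if a joint passes its speed limit or range.

### The arm

A 6-joint arm with a two-finger parallel gripper is mounted at the origin on the work surface. World frame = base frame: x ahead of the robot, y to its left, z up, the work surface at z = 0. Lengths are in m, angles in rad, forces in N, time in s.
With the tool pointing down it reaches from about 0.35 to 0.725 m from the base axis. Payload 6 kg.
Tool frame: the origin (TCP) lies on the mounting face of the last link; the fingertips stand 173 mm ahead of it and the grasp point (between the pads) lies 155 mm ahead of it; z points along the fingers, y is the line along which they close (so a half turn about z gives the same grasp; the last joint's range is limited). The gripper opens to 85 mm and grips with 20 to 120 N. Pads are 22 mm wide; open, the fingers measure 114 mm over their backs; the gripper's body (76 mm by 85 mm) begins 54 mm behind the grasp point. The pads swing forward as they close: fully open they stand 13 mm farther back than shut.
Start: joints at [-0.945, 0.04, 0.085, 0, -1.615, -0.334], TCP at [0.173, -0.575, 0.405] pointing down, gripper open.
Joint ranges: [-2.56, 2.56], [-1.29, 2.01], [-1.08, 1.49], [-3.29, 1.98], [-2.81, -0.18], [-2.99, 2.99]. Speed limits (rad/s): [2.57, 2.57, 3.01, 3.14, 3.14, 3.14].

### API

Orientations are given as a unit quaternion [w, x, y, z].
In Python, from workcell import r gives the robot as it stands. Calls block until the motion is done:
- r.move_to(position, orientation): joint-space move of the TCP to a pose.
- r.movel(position, orientation=None, rate=0.15, stop_force=None): straight line of the TCP; orientation=None keeps the orientation; rate is the mean speed in m/s. With stop_force (N) it stops when the force on the tool has changed by that much, and returns True; else False.
- r.move_j(angles): joint-space move.
- r.command_gripper(opening): finger opening in m; the grip force is fixed at half the most; returns when the fingers have stopped.
- r.pause(seconds).
- r.solve_ik(position, orientation): joint angles nearest the present ones, or None.
- r.observe(): the state.
- r.read_camera(name): name is "side" or "top"; returns a dict with "frame" (420x560x3 uint8, red, green, blue), "fx", "fy", "cx", "cy" (pixels), "eye" and "attitude" of the camera in the world. Camera axes: x right, y up, looking along -z (the intrinsics and any distortion apply to the point x, -y, -z); pixel columns grow to the right and rows downward; lengths in m; the calibration is good to about 2 mm. A picture is of the moment at which its call begins. There is no depth.
A pose or a line that the arm cannot do raises r.PlanningError and nothing moves.
- r.finish_job(): hands the job in; it is judged then, once.
The state is a dict: "time": time; "joint_pos": joint angles; "joint_velocities": joint speeds; "tau": joint torques, N m; "position": TCP position; "ee_rot": TCP orientation; "force": force on the tool from outside, world axes, zero at the start; "torque": the same for the moment, N m; "grip_width": finger opening in m; "grip_force": force on a finger pad.
Only numpy, scipy, OpenCV 4.12 (cv2) and the standard library are available. Lean on these libraries where they do the work, as an engineer would, in place of code of your own. Each camera call takes 0.05 s, during which the arm holds its last target. There are 200 camera calls.

## Working session

There is one attempt and no reset: what is moved stays moved. The work goes in short steps, each a Python script; the robot and the scene stay as the last script left them, time stands still between calls to the robot, and variables do not carry over. Pictures are saved under pics/ and viewed, at most 10 in all, crops included, and the job is handed in when it is done.

```bash
mkdir -p pics; ls; python3 - <<'E'
from workcell import r
import cv2,numpy as np
for n in("top","side"):
    c=r.read_camera(n); cv2.imwrite(f"pics/{n}0.png",c["frame"][:,:,::-1])
    print(n,{k:(v if k!="frame" else v.shape) for k,v in c.items()})
print(r.observe())
E
```

```text
pics
top {'frame': (420, 560, 3), 'fx': 387.30698559586733, 'fy': 387.30698559586733, 'cx': 272.30807734642747, 'cy': 210.28890874339203, 'eye': array([0.47373442, 0.06634876, 1.18155387]), 'attitude': array([ 0.7158429 ,  0.011546  , -0.01715897, -0.69795502])}
side {'frame': (420, 560, 3), 'fx': 410.75042626573605, 'fy': 410.75042626573605, 'cx': 273.6865832811528, 'cy': 202.68990731961497, 'eye': array([0.0571854 , 0.60334542, 0.97127835]), 'attitude': array([-0.34186041, -0.11618233,  0.32249321,  0.87500357])}
{'time': 0.1, 'joint_pos': array([-9.45345381e-01,  4.07776700e-02,  8.38979110e-02, -4.29046243e-04,
       -1.61553353e+00, -3.33710765e-01]), 'joint_velocities': array([ 4.16018824e-08, -2.12977015e-03,  7.42461963e-04,  7.12216856e-04,
       -2.85991530e-05, -2.06332566e-03]), 'tau': array([-5.85731934e-03, -3.69345832e+01,  3.48282194e+01,  6.95174038e+00,
       -4.57337330e-03, -1.23707530e-06]), 'position': array([ 0.17266452, -0.57459599,  0.40375271]), 'ee_rot': array([-1.82900700e-04, -1.45362604e-01,  9.89378094e-01,  8.16162859e-04]), 'force': array([ 0.59706764, -0.35964452,  0.70050993]), 'torque': array([ 0.03570941,  0.00493104, -0.02302193]), 'grip_force': 0.0, 'grip_width': 0.08542442842258514}
```

View pics/top0.png

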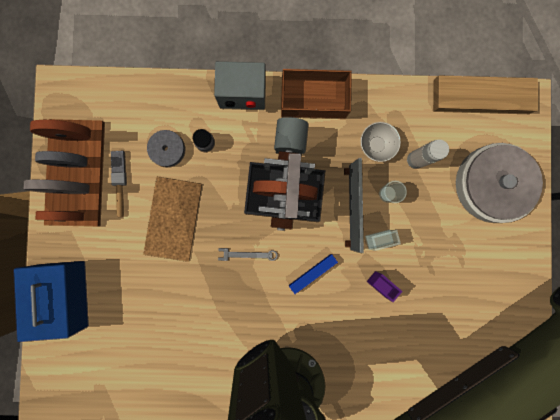

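View pics/side0.png

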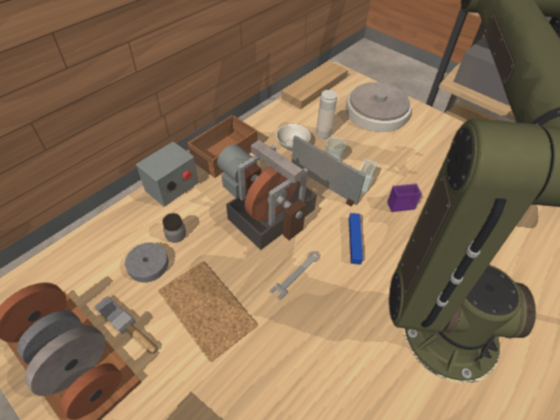

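The top view shows the station at about (285,190), the stone at (293,185), the screen at (356,205), the glass vase at (382,240), the tumbler at (393,192), the mat at (173,218), and decoys (blue bar, purple vase). Next I'll enlarge the work area.

```bash
cat > h.py <<'E'
import numpy as np, cv2
from scipy.spatial.transform import Rotation as R
def rot(q): return R.from_quat([q[1],q[2],q[3],q[0]])
def ray(c,u,v):
    d=np.array([(u-c["cx"])/c["fx"],-(v-c["cy"])/c["fy"],-1.]); return rot(c["attitude"]).apply(d)
def onz(c,u,v,z):
    d=ray(c,u,v); e=np.array(c["eye"]); return e+d*(z-e[2])/d[2]
def proj(c,p):
    d=rot(c["attitude"]).inv().apply(np.array(p)-c["eye"]); return c["cx"]-c["fx"]*d[0]/d[2], c["cy"]+c["fy"]*d[1]/d[2]
E
python3 - <<'E'
import cv2
a=cv2.imread("pics/top0.png")[110:270,235:415]
cv2.imwrite("pics/topc.png",cv2.resize(a,None,fx=4.4,fy=3.7 and 4.4*0+3.7,interpolation=cv2.INTER_CUBIC) if 0 else cv2.resize(a,None,fx=3.7,fy=3.7,interpolation=cv2.INTER_CUBIC))
b=cv2.imread("pics/side0.png")[120:260,215:395]
cv2.imwrite("pics/sidec.png",cv2.resize(b,None,fx=4,fy=4,interpolation=cv2.INTER_CUBIC))
E
```

```text
(no output)
```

View pics/topc.png

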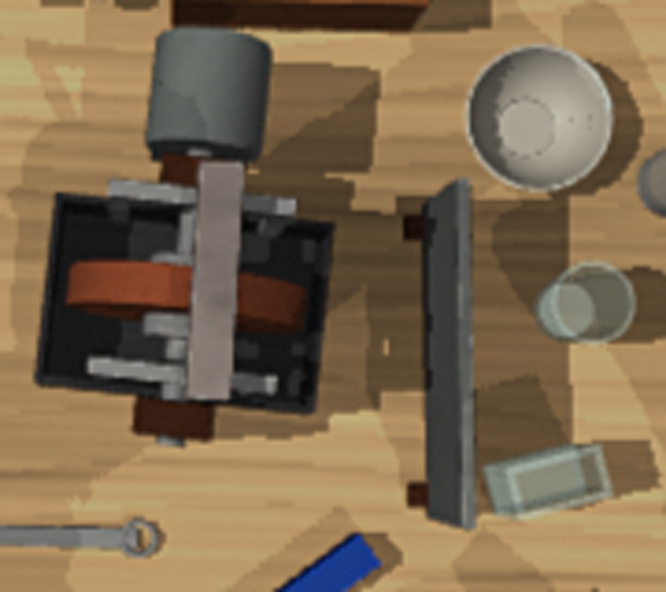

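View pics/sidec.png

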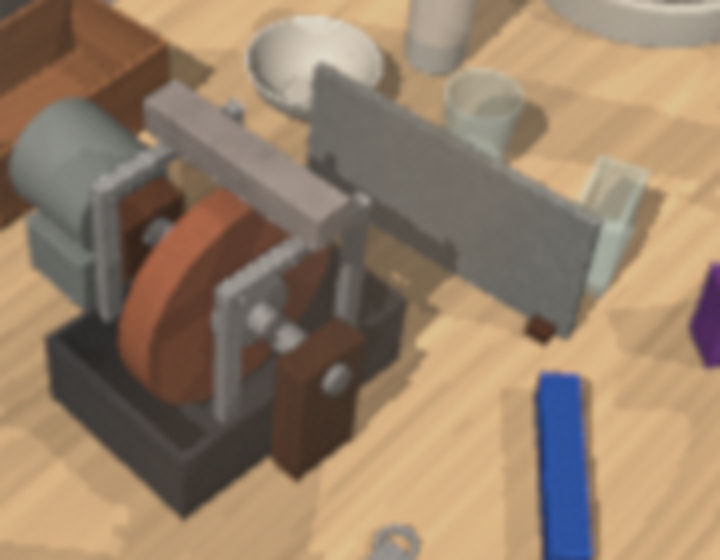

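The crops show the stone's top face corners at top-crop (199,163), (243,163), (230,398), (189,398). The bars run (110,181)-(296,207) and (88,366)-(277,385), the vase rim is around (505..611, 443..516), and the screen's top edge ends at (465,180) and (470,528).

```bash
python3 - <<'E'
from workcell import r
from h import *
np.set_printoptions(precision=4,suppress=True)
c=r.read_camera("top"); s=r.read_camera("side")
T=lambda p,z:onz(c,235+(p[0]+.5)/3.7-.5,110+(p[1]+.5)/3.7-.5,z)
S=lambda p,z:onz(s,215+(p[0]+.5)/4-.5,120+(p[1]+.5)/4-.5,z)
def show(n,f,ps,z):
    q=np.array([f(p,z)[:2] for p in ps]); print(n,q.mean(0),*q,"sides",np.linalg.norm(np.roll(q,-1,0)-q,axis=1),"ang",np.degrees(np.arctan2(*(np.roll(q,-1,0)-q).T[::-1])))
show("stoneT",T,[(199,163),(243,163),(230,398),(189,398)],.228)
show("stoneS",S,[(147,101),(181,82),(361,200),(320,222)],.228)
show("bars",T,[(110,187),(296,207),(277,383),(88,366)],.198)
show("trough",T,[(57,195),(333,224),(312,411),(37,383)],.07)
show("vaseT",T,[(600,443),(611,491),(517,516),(505,468)],.075)
show("vaseS",S,[(601,158),(647,172),(629,218),(583,204)],.075)
show("screen",T,[(465,180),(472,528)],.13)
show("screenS",S,[(322,63),(600,222)],.13)
f=c["frame"]; h=cv2.cvtColor(f,cv2.COLOR_RGB2HSV)
# vase mask: low-saturation/greenish pixels
m=(((h[...,1]<75)&(h[...,2]>90))*255).astype(np.uint8); m[:228]=0;m[255:]=0;m[:,:364]=0;m[:,405:]=0
for ct in cv2.findContours(m,0,2)[0]:
    if cv2.contourArea(ct)>40: print("vase mask",cv2.contourArea(ct),cv2.minAreaRect(ct)); print(((ct[:,0]-[235,110]+.5)*3.7).astype(int).tolist())
# cork
m=cv2.inRange(h,(8,110,60),(16,200,175)); m[:170]=0;m[270:]=0;m[:,:135]=0;m[:,212:]=0
m=cv2.morphologyEx(m,3,np.ones((7,7))); ct=max(cv2.findContours(m,0,2)[0],key=cv2.contourArea); b=cv2.boxPoints(cv2.minAreaRect(ct))
q=np.array([onz(c,*p,.006)[:2] for p in b]); print("mat",cv2.contourArea(ct),b.tolist(),q.mean(0),np.linalg.norm(np.roll(q,-1,0)-q,axis=1),np.degrees(np.arctan2(*(q[1]-q[0])[::-1])))
a=f[222:262,355:415,::-1]; b=s["frame"][150:200,350:390,::-1]
cv2.imwrite("pics/v.png",np.hstack([cv2.resize(a,(480*1,320),interpolation=2),cv2.resize(b,(256,320),interpolation=2)]))
E
```

```text
stoneT [0.5756 0.0101] [0.654  0.0229] [ 0.6548 -0.0066] [ 0.4971 -0.0015] [0.4964 0.0258] sides [0.0295 0.1578 0.0273 0.1577] ang [-88.4691 178.1259  91.4509  -1.0774]
stoneS [0.5678 0.0108] [0.6489 0.0234] [ 0.6455 -0.0061] [ 0.4851 -0.0033] [0.4915 0.0294] sides [0.0297 0.1605 0.0333 0.1575] ang [-96.5429 178.9893  78.8656  -2.1807]
bars [0.5746 0.0238] [0.6413 0.0825] [ 0.6309 -0.0462] [ 0.5089 -0.0357] [0.5173 0.0944] sides [0.1292 0.1224 0.1304 0.1246] ang [-94.653  175.0564  86.316   -5.4758]
trough [0.5739 0.0241] [0.6558 0.1258] [ 0.6387 -0.0901] [ 0.4924 -0.0766] [0.5088 0.1373] sides [0.2165 0.1469 0.2145 0.1475] ang [-94.5153 174.7482  85.6375  -4.4619]
vaseT [ 0.4443 -0.2674] [ 0.4733 -0.2994] [ 0.4364 -0.3083] [ 0.4154 -0.2359] [ 0.4521 -0.226 ] sides [0.0379 0.0755 0.038  0.0763] ang [-166.3158  106.1887   14.9712  -73.9236]
vaseS [ 0.4382 -0.2737] [ 0.4649 -0.2938] [ 0.4297 -0.3055] [ 0.412  -0.2536] [ 0.4462 -0.2418] sides [0.0371 0.0548 0.0362 0.0552] ang [-161.6847  108.8039   18.9268  -70.2101]
screen [ 0.5369 -0.1833] [ 0.6651 -0.1787] [ 0.4087 -0.1879] sides [0.
[... 209 characters left out ...]
3008, 32.7423095703125), 75.96376037597656)
[[560, 445], [556, 449], [545, 449], [542, 453], [534, 453], [530, 456], [523, 456], [519, 460], [505, 460], [501, 464], [486, 464], [482, 468], [482, 471], [486, 475], [486, 486], [490, 490], [490, 497], [493, 501], [493, 508], [497, 512], [497, 516], [516, 516], [519, 519], [523, 516], [534, 516], [538, 512], [549, 512], [553, 508], [564, 508], [567, 505], [579, 505], [582, 501], [593, 501], [597, 497], [608, 497], [612, 493], [608, 490], [608, 475], [604, 471], [604, 464], [601, 460], [601, 449], [597, 445]]
mat 4205.0 [[143.0, 269.0], [143.0, 176.0], [211.0, 176.0], [211.0, 269.0]] [0.4779 0.3451] [0.2813 0.2065 0.2817 0.2045] 2.212198146635327
```

View pics/v.png

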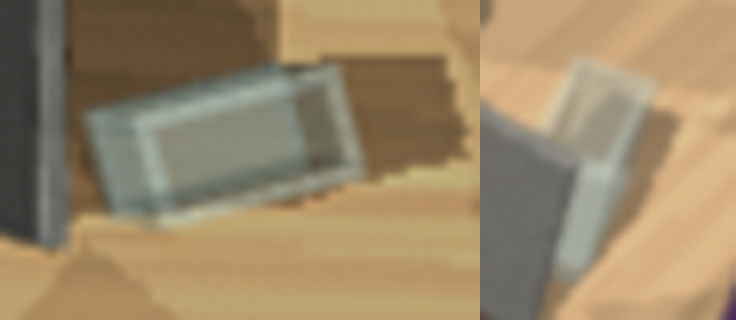

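Vase rim corners in the enlargement are (340,65), (365,180), (163,228) and (135,112), at 8x from (355,222). The screen is about 35 mm clear of it. Next I'll get the mat from corners read off the first picture, then hover over the stone and check the gripper against both views.

```bash
cat >> h.py <<'E'
from workcell import r
def down(a):
    "tool z down, closing line (tool y) at angle a in the bench plane"
    m=np.array([[-np.sin(a),np.cos(a),0],[np.cos(a),np.sin(a),0],[0,0,-1.]])
    x,y,z,w=R.from_matrix(m).as_quat() if 0 else R.from_matrix(np.column_stack([(np.sin(-a),np.cos(a),0),(np.cos(a),np.sin(a),0),(0,0,-1)])).as_quat()
    return np.array([w,x,y,z])
def state(): 
    o=r.observe(); print("t %.2f"%o["time"],o["position"].round(4),"F",o["force"].round(1),"grip %.4f %.1f"%(o["grip_width"],o["grip_force"]),"q",o["joint_pos"].round(2)); return o
E
sed -i '/m=np.array(\[\[-np/d; s/x,y,z,w=R.from_matrix(m).as_quat() if 0 else /x,y,z,w=/' h.py
python3 - <<'E'
from h import *
np.set_printoptions(precision=4,suppress=True)
c=r.read_camera("top")
q=np.array([onz(c,u,v,.006)[:2] for u,v in[(160,178),(202,184),(190,261),(145,253)]]); print("mat",q.mean(0),np.linalg.norm(np.roll(q,-1,0)-q,axis=1),np.degrees(np.arctan2(*(np.roll(q,-1,0)-q).T[::-1])))
q=np.array([onz(c,355+u/8-.44,222+v/8-.44,.075)[:2] for u,v in[(340,65),(365,180),(163,228),(135,112)]]); print("vase",q.mean(0),np.linalg.norm(np.roll(q,-1,0)-q,axis=1),np.degrees(np.arctan2(*(np.roll(q,-1,0)-q).T[::-1])))
q=np.array([onz(c,355+u/8-.44,222+v/8-.44,.0)[:2] for u,v in[(88,110),(112,212)]]); print("vase foot end",q)
for a in (90,-90):
    print(a,r.solve_ik([.573,.010,.48],down(np.radians(a-1.5))))
    print(a,r.solve_ik([.45,.36,.25],down(np.radians(a-11))))
for a in (15,-165):print(a,r.solve_ik([.443,-.268,.25],down(np.radians(a))),r.solve_ik([.574,.024,.43],down(np.radians(a-20))))
E
```

```text
mat [0.4881 0.3538] [0.1289 0.2357 0.1378 0.2311] [-96.6709 173.0383  81.359   -9.1482]
vase [ 0.4426 -0.2685] [0.0419 0.0745 0.0424 0.0755] [-166.9653  104.674    14.4991  -75.7379]
vase foot end [[ 0.4527 -0.2288]
 [ 0.4141 -0.2386]]
90 [ 0.3674 -0.01    0.1717  0.     -1.7525 -1.9644]
90 [ 1.0227  0.0149 -0.2237  0.     -1.3321 -2.7855]
-90 [ 0.3674 -0.01    0.1717  0.     -1.7525  1.1772]
-90 [ 1.0227  0.0149 -0.2237  0.     -1.3321  0.3561]
15 [-0.1548 -0.1449 -0.3758  0.     -1.3399 -2.725 ] [ 0.3909 -0.0233  0.067   0.     -1.6611  2.6635]
-165 [-0.1548 -0.1449 -0.3758  0.     -1.3399  0.4166] [ 0.3909 -0.0233  0.067   0.     -1.6611 -0.4781]
```

```bash
python3 - <<'E'
from h import *
o=down(np.radians(-91.5))
r.move_to([.572,.010,.46],o); state()
ims=[]
for n,p in(("top",(.572,.01,.287)),("side",(.572,.01,.287))):
    c=r.read_camera(n); u,v=proj(c,p); print(n,u,v,proj(c,(.572,.01,.228)))
    cv2.imwrite(f"pics/{n}1.png",c["frame"][:,:,::-1]); ims.append(cv2.resize(c["frame"][120:270,210:340,::-1],None,fx=3,fy=3,interpolation=2))
cv2.imwrite("pics/h1.png",np.hstack(ims))
E
```

```text
t 2.77 [0.572  0.0093 0.46  ] F [ 0.2 -0.6 -0.4] grip 0.0851 0.0 q [ 0.37 -0.02  0.12  0.   -1.72  1.18]
top 294.4028716983994 184.19900982655585 (np.float64(292.8403767636606), np.float64(186.7723258706007))
side 276.51919784869705 138.80034942862756 (np.float64(276.0128495476942), np.float64(156.00398074647106))
```

View pics/h1.png

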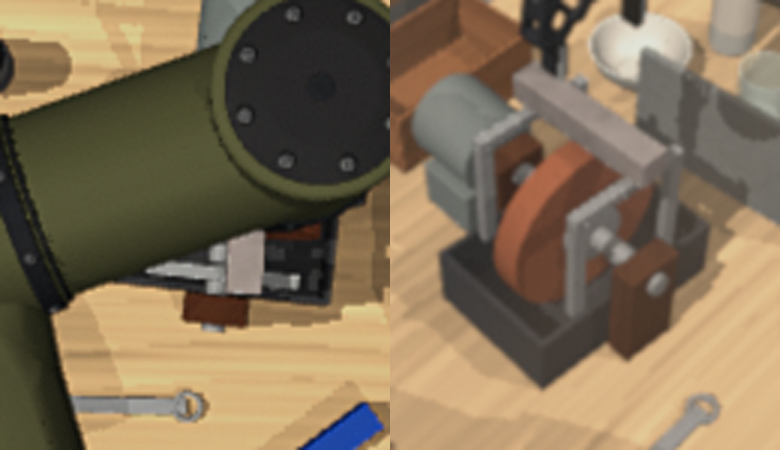

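In the side view the fingertips at (550,70) and (635,22) straddle the stone, whose top face is centred at (589,117). That agrees with the estimate to within about 5 mm, so I'll grasp it.

```bash
python3 - <<'E'
from h import *
o=down(np.radians(-91.5))
print(r.movel([.572,.0105,.372],o,rate=.12,stop_force=15)); state()
r.command_gripper(.0); state()
r.movel([.572,.0105,.46],rate=.1); state()
c=r.read_camera("side"); cv2.imwrite("pics/h2.png",cv2.resize(c["frame"][80:230,200:360,::-1],None,fx=4,fy=4,interpolation=2))
E
```

```text
False
t 3.75 [0.5721 0.0104 0.3732] F [-0.2 -0.1  0.9] grip 0.0858 0.0 q [ 0.37 -0.04 -0.05  0.   -1.56  1.18]
t 4.30 [0.5721 0.0106 0.3725] F [-0.5  0.7  1.1] grip 0.0292 60.1 q [ 0.37 -0.04 -0.05 -0.   -1.56  1.18]
t 5.33 [0.572  0.0106 0.459 ] F [ 0.2 -0.2 -2.9] grip 0.0290 59.5 q [ 0.37 -0.02  0.12 -0.   -1.72  1.18]
```

View pics/h2.png

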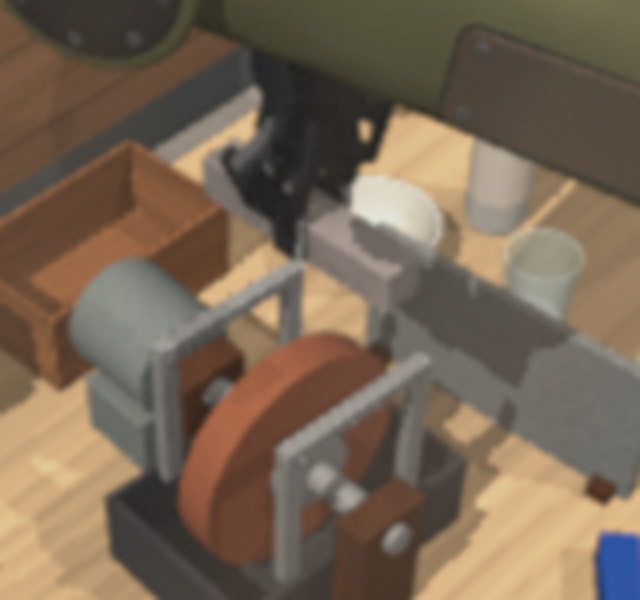

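The stone is held level, clear of the rests. Bar ends in this crop are (157,348)-(300,268) and (278,450)-(425,360). Now to the mat.

```bash
python3 - <<'E'
from h import *
np.set_printoptions(precision=4,suppress=True)
s=r.read_camera("side")
q=np.array([onz(s,200+(u+.5)/4-.5,80+(v+.5)/4-.5,.198)[:2] for u,v in[(157,348),(300,268),(425,360),(278,450)]]); print("bars side",q,q.mean(0),np.linalg.norm(np.roll(q,-1,0)-q,axis=1))
o=down(np.radians(-98)); x,y=.486,.354
r.move_to([x,y,.40],o); state()
r.movel([x,y,.205],rate=.15)
print(r.movel([x,y,.174],rate=.025,stop_force=5)); st=state()
E
```

```text
bars side [[ 0.6371  0.0839]
 [ 0.6209 -0.0393]
 [ 0.5004 -0.0296]
 [ 0.5173  0.0953]] [0.5689 0.0276] [0.1242 0.1208 0.1261 0.1203]
t 6.78 [0.4865 0.3532 0.4005] F [ 0.1  0.  -2.7] grip 0.0292 59.4 q [ 0.96  0.04  0.08  0.   -1.61  0.47]
True
t 9.15 [0.486  0.3541 0.1805] F [-0.6  0.6  3.5] grip 0.0293 60.1 q [ 0.96  0.13 -0.23  0.   -1.21  0.47]
```

```bash
python3 - <<'E'
from h import *
x,y=.486,.354
r.command_gripper(.07); r.pause(.2)
r.movel([x,y,.30],rate=.15); 
o=down(np.radians(-166)); v=[.439,-.266]
r.move_to([.48,.2,.45],down(np.radians(-120)))
r.command_gripper(.085)
r.move_to([*v,.42],o); r.movel([*v,.30],rate=.2); state()
ims=[]
for n,(a,b) in(("top",(140,170)),("side",(140,270))):
    c=r.read_camera(n); cv2.imwrite(f"pics/{n}3.png",c["frame"][:,:,::-1]); print(n,proj(c,(*v,.145)),proj(c,(*v,.075)))
    ims.append(cv2.resize(c["frame"][a:a+120,b-30:b+130,::-1] if n=="side" else c["frame"][160:280,130:260,::-1],None,fx=2.7,fy=3.7*0+2.7,interpolation=2))
cv2.imwrite("pics/h3.png",np.hstack(ims)); print(ims[0].shape)
E
```

```text
t 14.42 [ 0.4395 -0.2659  0.3015] F [ 0.5 -0.1  1.2] grip 0.0851 0.0 q [-0.15 -0.18 -0.31  0.   -1.44  0.4 ]
top (np.float64(392.82818560349136), np.float64(242.08715992897248)) (np.float64(385.0044179199482), np.float64(241.06929681378728))
side (np.float64(371.2751335143996), np.float64(150.92837992236048)) (np.float64(366.7680336812613), np.float64(167.69910178657503))
(324, 351, 3)
```

View pics/h3.png

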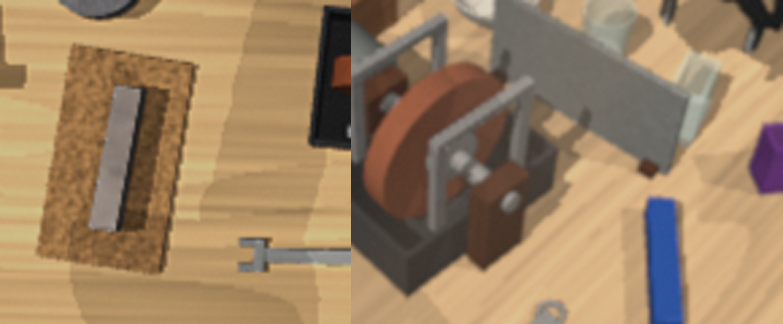

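The stone lies on the mat, its image spanning (90..143, 87..230) inside the mat. The side view puts the open fingertips at (668,20) and (750,48), about where they were predicted over the vase. Grasping the vase now.

```bash
python3 - <<'E'
from h import *
v=[.440,-.268]; o=down(np.radians(-166))
print(r.movel([*v,.208],o,rate=.1,stop_force=8)); state()
r.command_gripper(0); st=state()
assert .036<st["grip_width"]<.048
r.movel([*v,.42],rate=.12); r.pause(.2); state()
ims=[]
for n,a,b in(("top",200,330),("side",60,290)):
    c=r.read_camera(n); cv2.imwrite(f"pics/{n}4.png",c["frame"][:,:,::-1]); print(n,proj(c,(*v,.265)))
    ims.append(cv2.resize(c["frame"][a:a+120,b:b+130,::-1],None,fx=3,fy=3,interpolation=2))
cv2.imwrite("pics/h4.png",np.hstack(ims))
E
```

```text
False
t 15.58 [ 0.4403 -0.2681  0.2088] F [-0.2 -0.2  0.3] grip 0.0848 0.0 q [-0.16 -0.12 -0.43  0.   -1.26  0.4 ]
t 16.05 [ 0.4403 -0.268   0.2087] F [1.  0.1 3.3] grip 0.0414 60.0 q [-0.16 -0.12 -0.43  0.   -1.26  0.4 ]
t 18.17 [ 0.44   -0.268   0.4197] F [ 0.6  0.4 -2.6] grip 0.0415 60.3 q [-0.16 -0.18 -0.1  -0.   -1.65  0.4 ]
top (np.float64(409.8643597823768), np.float64(243.79088178831884))
side (np.float64(380.0909655220723), np.float64(117.96543465466875))
```

View pics/h4.png

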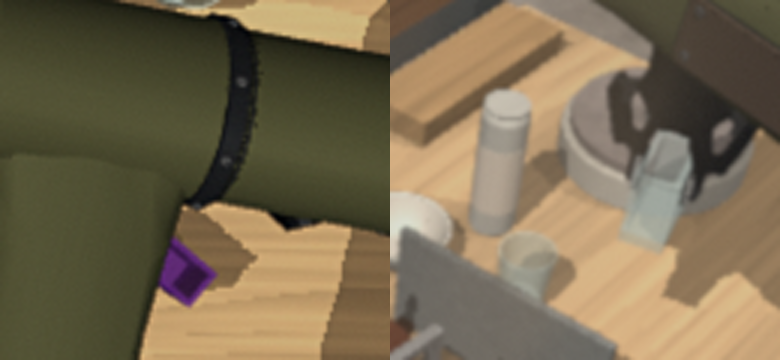

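The vase is held upright (41.4 mm between the pads). In the side crop it is at (660,190). Carrying it over the screen to above the wheel.

```bash
python3 - <<'E'
from h import *
r.movel([.44,-.268,.46],rate=.12)
p=[.572,.025]; o=down(np.radians(-184.6))
r.movel([*p,.46],o,rate=.12); r.pause(.2)
r.movel([*p,.428],rate=.05); r.pause(.2); state()
c=r.read_camera("side"); cv2.imwrite("pics/side5.png",c["frame"][:,:,::-1])
Rz=R.from_euler("z",-4.6,degrees=True)
K=lambda u,v:(round(float(u-215)*6),round(float(v-90)*6))
for nm,zs in(("foot",.2193),("rim",.2943)):
    print(nm,[K(*proj(c,np.array([*p,zs])+Rz.apply([a*.021,b*.038,0]))) for a,b in((1,1),(1,-1),(-1,-1),(-1,1))])
print("crown",K(*proj(c,(*p,.19))))
cv2.imwrite("pics/h5.png",cv2.resize(c["frame"][90:190,215:345,::-1],None,fx=6,fy=6,interpolation=2))
E
```

```text
t 22.77 [0.572  0.025  0.4284] F [-0.7  0.7 -3.2] grip 0.0416 60.4 q [ 0.39 -0.03  0.06  0.   -1.66 -0.47]
foot [(245, 444), (373, 364), (439, 412), (311, 496)]
rim [(242, 313), (377, 232), (447, 281), (312, 365)]
crown (342, 475)
```

View pics/h5.png

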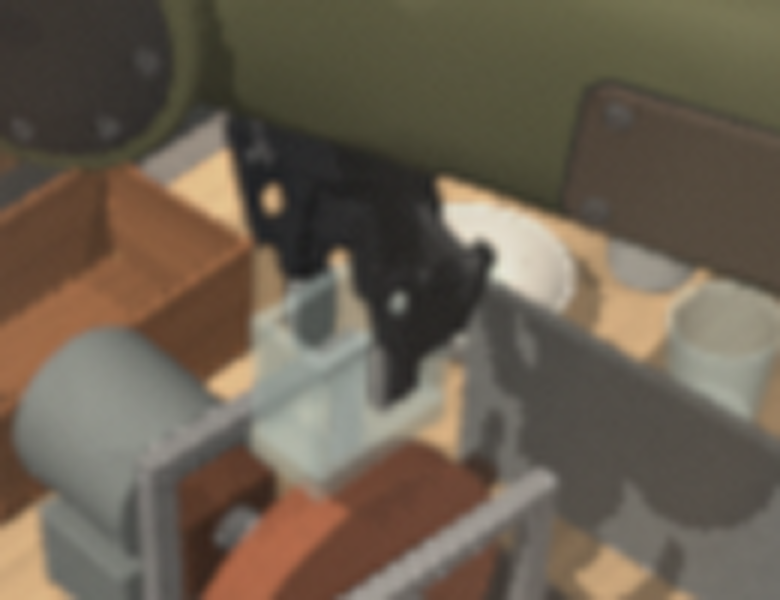

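The vase hovers over the rim. Its foot corner is at (322,490), where (311,496) was predicted, so the vase sits about 3 mm toward -y in the grip. The held vase also shows the side camera is nearly unbiased in x, which puts the crown near (0.571, 0.025). I'll apply that and lower to the final height.

```bash
python3 - <<'E'
from h import *
o=down(np.radians(-184.6)); p=[.5712,.028]
r.movel([*p,.428],o,rate=.03)
print(r.movel([*p,.4088],o,rate=.03,stop_force=8)); r.pause(1.0); st=state()
print("vel",abs(st["joint_velocities"]).max(),"z axis",rot(st["ee_rot"]).apply([0,0,1]).round(4))
if abs(st["position"][2]-.4088)<.002 and st["grip_width"]>.036: print(r.finish_job())
E
```

```text
False
t 24.86 [0.5712 0.028  0.4088] F [-0.8  0.  -3.1] grip 0.0415 60.4 q [ 0.4  -0.03  0.02 -0.   -1.62 -0.48]
vel 0.0020554020246353467 z axis [ 0.  0. -1.]
the job is handed in; nothing more can be done
None
```

The job is handed in at 24.9 s: the stone lies flat on the cork mat, and the vase is held upright and still about 1 cm above the wheel's rim; I took no picture of the final pose, so its centring (good to a few mm) rests on earlier measurements.

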